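Hold a glass block home in the bonding jig

ROBOT

A 6-joint arm with a two-finger parallel gripper is mounted at the origin on the work surface. World frame = base frame: x ahead of the robot, y to its left, z up, the work surface at z = 0. Lengths are in m, angles in rad, forces in N, time in s.
With the tool pointing down it reaches from about 0.35 to 0.975 m from the base axis. Payload 7.1 kg.
Tool frame: the origin (TCP) lies on the centre line of the jaws, within the pads' length; the fingertips stand 25 mm ahead of it and the grasp point (between the pads) lies 6 mm ahead of it (env.tcp_to_tips is the distance from the TCP to the fingertips, in m); z points along the fingers, y is the line along which they close (so a half turn about z gives the same grasp; the last joint's range is limited). The gripper opens to 88 mm and grips with 3 to 60 N. Pads are 20 mm wide; open, the fingers measure 115 mm over their backs; the gripper's body (75 mm by 178 mm) begins 61 mm behind the grasp point.
Start: joints at [-1.132, 0.423, 1.63, -0, 1.089, -0.019], TCP at [0.276, -0.561, 0.248] pointing down, gripper open.
Joint ranges: [-3, 3], [-0.9, 2.11], [0.09, 2.58], [-1.31, 4.45], [0.11, 2.69], [-2.54, 2.54]. Speed limits (rad/s): [2.39, 2.39, 3.01, 3.14, 3.14, 3.14].

INTERFACE

Orientations are given as a rotation vector (axis times angle).
In Python, from station import env, optics gives the robot as it stands.
- The arm moves only by the shell command python3 -m crank 'ROWS' [FORCE]. ROWS is JSON, a list of rows, each a list of 7 numbers: the finger opening in mm, from 0 to 87.8, then the shift along the tool's x, y, z each as a share of 0.1 m, from -1 to 1, then the turn, a rotation vector about the tool's x, y, z each as a share of pi/2 rad, from -1 to 1. In form: [[jaw, tx, ty, tz, rx, ry, rz], ...]. A call has 1 to 8 rows; each row is the pose to reach, as a shift and turn from the pose commanded when the call began, along the tool's axes at that moment; what a row does not reach only later rows make up. A row lasts 1/12 s, in which the tool goes at most 41.7 mm and 7.16 degrees, less where a joint would pass 70% of its speed; a pose out of reach is approached as far as the arm can. A call with a number of a shift or a turn outside -1 to 1 is refused whole. A call with a gripper value outside its range is refused whole. The fingers move at their own pace and stop on an object; FORCE is the grip in N (left out, the last holds). Time passes only in rows, so rows that repeat a pose let the fingers close. It gives the time, the measured TCP pose, the force, the opening and the grip force at its end, in the units of the state.
- env.get_obs(): the state, without advancing time (a new reading comes with each control period).
- optics.read_camera(name): name is "scene" or "side" or "wrist"; returns (picture, depth): 420x560x3 uint8, blue, green, red; 420x560 float32, m along the optical axis (not along the pixel's ray), 0 where there is no reading.
- optics.calibration(name): a dict with "mtx" (3x3 intrinsics, pixels), "rvec" (rotation vector, rad) and "tvec" (3), from world to camera coordinates, as OpenCV has them; the wrist camera has in their place "T_tool_cam" (4x4, takes a point from camera to tool coordinates, whose origin is the TCP and whose axes are the flange's). Camera axes: x right, y down, z forward; pixel columns grow to the right and rows downward; lengths in m; the calibration is good to about 2 mm. The wrist camera is an equidistant fisheye: a pixel r from the principal point sees the ray r / f radians off the axis. A picture is of the moment at which its call begins: read the wrist's pose just before it. calibration takes no time and is no camera call.
- env.hand_in(): hands the job in; it is judged then, once.
The state is a dict: "time_s": time; "q": joint angles; "joint_velocities": joint speeds; "joint_efforts": joint torques, N m; "tool_pos": TCP position; "tcp_rot": TCP orientation; "contact_force": force on the tool from outside, world axes, zero at the start; "moment": the same for the moment, N m; "finger_gap": finger opening in m; "gripper_force": force on a finger pad.
Only numpy, scipy, OpenCV 4.12 (cv2) and the standard library are available. Lean on these libraries where they do the work, as an engineer would, in place of code of your own. Each camera call takes 0.05 s, during which the arm holds its last target. There are 200 camera calls.

TASK

Pick up the glass block with the sloping top and set it gently, with its tall face towards the long fence, on the dark glass slice that already lies home in the corner of the bonding jig. Press it firmly into the corner so that it bears on both fences at once and stands flat and flush on the slice, leaving the other things on the bench alone. Finish while still gripping the block and pressing it against both fences, ready for the curing lamp; do not let go.

Things in the scene. Friction and masses are not known exactly. Their poses are not given: they have to be found in the camera images.
- block: The block to be bonded: solid frosted pale grey-green glass, 46 mm deep (its x) by 60 mm wide (its y), the only piece with a sloping top: 80 mm high along its tall face (+x side), 56 mm along the opposite face (-x side); the four sides are plane and upright. About 0.4 to 0.6 kg; it slides easily on the slice and the fences (friction about 0.3). Stands upright on the bench at the start, its yaw within 0.6 rad of the world's axes. Origin: centre of the underside, z up.
- block_ridge (a point): Middle of the top edge of the block's tall face: 23 mm along +x and 80 mm up from the block's origin.
- jig: The bonding jig, fixed to the bench: flat bright aluminium plate 240 (x) by 220 (y) by 12 mm thick, carrying two steel angle fences that form a right-angled inside corner, open towards -x and +y of the jig. Its yaw is within 0.3 rad of the world's axes. Origin: centre of the plate's underside.
- jig_corner (a point): Where the planes of the two fences' inner faces and the plate's upper face (12 mm above the bench) meet; axes as the jig's. The long fence's inner face is the plane x = 0 of this point, the short fence's the plane y = 0. Home for block and slice is x = -23 mm, y = +30 mm (origins, same yaw as the jig), the block's underside 20 mm above this point.
- fence_long: Long fence, rigid steel angle along the jig's y, 144 mm long, from y = +6 to +150 mm of jig_corner (6 mm corner relief gap), upright leg 9 mm thick and 45 mm high above the plate (so it overlaps the lowest 25 mm of a block standing on the slice); its foot and screws lie behind it on the +x side. Inner face looks to -x of the jig. Origin: at jig_corner.
- fence_short: Short fence, the same 45 mm high angle along the jig's x, 74 mm long, from x = -80 to -6 mm of jig_corner; foot and screws behind it on the -y side. Inner face looks to +y of the jig. Origin: at jig_corner.
- slice: Slice of dark glass, 46 (x) by 60 (y) by 20 mm thick, 0.14 kg, same footprint as the block, lying loose but already home against both fences with the jig's yaw. Origin: centre of the underside.
- offcut: Bystander: rectangular frosted glass offcut with a flat top, 50 by 62 by 44 mm high. Origin: centre of the underside.
- puck: Bystander: round frosted glass paperweight blank, 72 mm across, 47 mm high. Origin: centre of the underside.
- adhesive: Bystander: small amber bottle with black cap, 38 mm across, 88 mm high, standing. Origin: centre of the underside.
- jacks: Bystander: glassmaker's jacks (long steel spring tongs), about 280 mm long along x, 40 mm wide, 12 mm high, lying flat. Origin: near the middle, on the bench.
- shears: Bystander: steel shears, about 210 mm long along x, 85 mm wide, 11 mm high, lying flat. Origin: at the pivot, on the bench.
- paddle: Bystander: cork paddle with wooden handle, about 260 mm long along x, 75 mm wide, 20 mm high. Origin: where the handle meets the cork, on the bench.
- screwdriver: Bystander: screwdriver 150 mm long along x, lying. Origin: underside of its middle.
There are look-alikes about, which are no part of the job. What is shaped like the block but pink or purple is not meant.

How it is judged:
By the outcome, as a careful person would: the job done as asked, in the order asked, and still so for the second after the job is handed in, while the arm keeps its last pose, push and grip.
It also fails if it takes over 40 s, if anything falls off the work surface, if the arm or the gripper's body presses on something with over 40 N, if the wrist force passes 120 N, or if a joint passes its speed limit or range.

## Working session

There is one attempt and no reset: what is moved stays moved. The work goes in short steps, Python scripts to look and compute and a shell command to move; the robot and the scene stay as the last step left them, time stands still between calls to the robot, and variables do not carry over. Pictures are saved under pics/ and viewed, at most 10 in all, crops included, and the job is handed in when it is done.

```bash
mkdir -p pics; ls; python3 - <<'E'
from station import env, optics
import cv2,numpy as np
for n in ("scene","side"):
    p,d=optics.read_camera(n); cv2.imwrite(f"pics/{n}0.png",p); np.savez(f"pics/{n}0.npz",p=p,d=d)
    c=optics.calibration(n); print(n,c, (d>0).mean())
print(env.get_obs())
E
```

```text
pics
scene {'mtx': array([[391.27720714,   0.        , 275.85826053],
       [  0.        , 391.27720714, 209.16572575],
       [  0.        ,   0.        ,   1.        ]]), 'rvec': array([ 2.43571207,  0.64220178, -0.20488009]), 'tvec': array([-0.51059716, -0.08282581,  1.43402872])} 0.9960714285714286
side {'mtx': array([[388.6786288 ,   0.        , 277.41395483],
       [  0.        , 388.6786288 , 209.2429652 ],
       [  0.        ,   0.        ,   1.        ]]), 'rvec': array([ 0.48686974, -2.53154965,  1.45403541]), 'tvec': array([0.53033632, 0.14320356, 1.04586912])} 0.9960289115646258
{'time_s': 0.1, 'q': array([-1.13197902e+00,  4.23740550e-01,  1.63062080e+00,  1.15407338e-05,
        1.08859027e+00, -1.90205177e-02]), 'joint_velocities': array([ 4.82796721e-06, -2.80023464e-03, -1.21022600e-03,  1.09488854e-03,
       -1.06784380e-03, -5.50912159e-04]), 'joint_efforts': array([-1.08568740e-03, -5.45618105e+01, -2.74322337e+01,  6.45156065e-02,
        1.88498822e-02, -8.83321559e-05]), 'tool_pos': array([ 0.27606975, -0.56019733,  0.24699147]), 'tcp_rot': array([-3.05834103e+00, -7.12594902e-01,  4.28896723e-04]), 'contact_force': array([0.06799313, 0.13399591, 0.98392293]), 'moment': array([-0.01990226, -0.00148106,  0.03218477]), 'gripper_force': 0.0, 'finger_gap': 0.08781693825193958}
```

View pics/scene0.png

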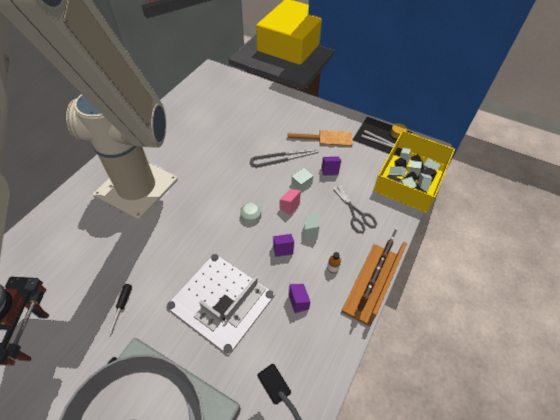

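View pics/side0.png

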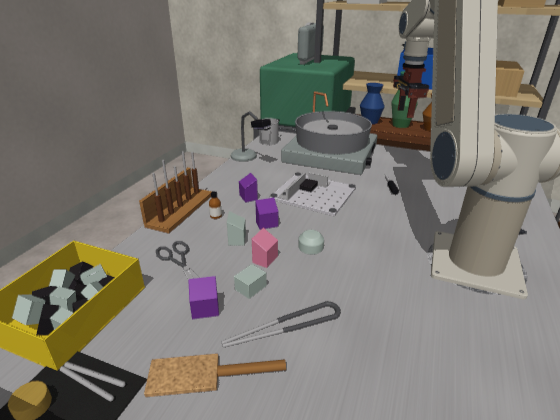

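The block is the pale one at scene (312,225) / side (237,230). The offcut is at scene (302,179) and the puck at (250,211). The dark slice is at scene (222,303), in the jig corner. Next I measure with depth.

```bash
cat > h.py <<'E'
import numpy as np,cv2
from scipy.spatial.transform import Rotation as R
from station import env,optics
def cloud(n,p,d):
    c=optics.calibration(n); K=c['mtx']; Rm=cv2.Rodrigues(c['rvec'])[0]
    v,u=np.mgrid[:420,:560]
    C=np.stack([(u-K[0,2])/K[0,0]*d,(v-K[1,2])/K[1,1]*d,d],-1)
    W=(C-c['tvec'])@Rm; W[d==0]=np.nan
    return W
E
python3 - <<'E'
from h import *
out=[]
for n,bx,jx in (("scene",(292,200,335,250),(160,245,285,360)),("side",(215,205,258,255),(265,165,365,220))):
    z=np.load(f"pics/{n}0.npz"); p,d=z['p'],z['d']; W=cloud(n,p,d)
    hsv=cv2.cvtColor(p,cv2.COLOR_BGR2HSV)
    x0,y0,x1,y1=bx; w=W[y0:y1,x0:x1].reshape(-1,3); h=hsv[y0:y1,x0:x1].reshape(-1,3)
    m=(w[:,2]>.012)&(w[:,2]<.1)&(h[:,0]>40)&(h[:,0]<95)&(h[:,1]>20); q=w[m]
    print(n,m.sum(),q.min(0).round(3),q.max(0).round(3),q.mean(0).round(3))
    for zz in (.015,.03,.045,.06,.075):
        s=q[abs(q[:,2]-zz)<.0075]
        if len(s)>4:
            r=cv2.minAreaRect((s[:,:2]*1000).astype(np.float32)); print(zz,len(s),r)
    hz=q[:,2]; ridge=q[hz>hz.max()-.004]; print('ridge',ridge.round(3)[::3].tolist())
    x0,y0,x1,y1=jx; w=W[y0:y1,x0:x1].reshape(-1,3)
    pl=w[(w[:,2]>.006)&(w[:,2]<.018)]; r=cv2.minAreaRect((pl[:,:2]*1000).astype(np.float32)); print('plate',len(pl),r)
    h=hsv[y0:y1,x0:x1].reshape(-1,3); f=w[(w[:,2]>.05)&(w[:,2]<.065)]; print('fence top',len(f),cv2.minAreaRect((f[:,:2]*1000).astype(np.float32)))
    s=w[(abs(w[:,2]-.032)<.004)&(h[:,2]<70)]; print('slice',len(s),s.mean(0), cv2.minAreaRect((s[:,:2]*1000).astype(np.float32)))
    x0,y0,x1,y1=[int(a) for a in (min(bx[0],jx[0]),min(bx[1],jx[1]),max(bx[2],jx[2]),max(bx[3],jx[3]))]
    out.append(cv2.resize(p[y0:y1,x0:x1],(400,400*(y1-y0)//(x1-x0)),interpolation=cv2.INTER_CUBIC))
H=max(o.shape[0] for o in out)
cv2.imwrite("pics/crop1.png",np.hstack([cv2.copyMakeBorder(o,0,H-o.shape[0],0,0,0) for o in out]))
E
```

```text
scene 150 [0.616 0.104 0.013] [0.672 0.169 0.082] [0.647 0.13  0.06 ]
0.015 9 ((660.46875, 114.05270385742188), (22.86534309387207, 4.284329891204834), 25.497865676879883)
0.03 8 ((648.9222412109375, 108.80313110351562), (19.696863174438477, 3.0762081146240234), 23.015661239624023)
0.045 13 ((654.1572875976562, 111.06649017333984), (31.878694534301758, 4.078053951263428), 18.613143920898438)
0.06 57 ((640.0242309570312, 135.03160095214844), (35.472320556640625, 56.366607666015625), 25.166210174560547)
0.075 63 ((649.58837890625, 139.52951049804688), (27.34308624267578, 61.94184875488281), 20.381763458251953)
ridge [[0.654, 0.156, 0.078], [0.666, 0.131, 0.079]]
plate 4628 ((508.75958251953125, -186.4482421875), (307.3079833984375, 358.6957702636719), 16.68094253540039)
fence top 308 ((546.8015747070312, -212.07948303222656), (465.751708984375, 84.50779724121094), 70.4130630493164)
slice 178 [ 0.54163227 -0.23319386  0.03147623] ((542.3800659179688, -245.27357482910156), (39.54391098022461, 83.37809753417969), 8.48588752746582)
side 107 [0.61  0.14  0.012] [0.651 0.178 0.071] [0.631 0.168 0.039]
0.015 19 ((627.540771484375, 167.01568603515625), (43.764286041259766, 15.312406539916992), 36.76877212524414)
0.03 34 ((627.0427856445312, 166.648193359375), (47.50893783569336, 18.61456298828125), 42.962989807128906)
0.045 30 ((625.7448120117188, 165.27310180664062), (49.0916748046875, 20.15690803527832), 49.75483703613281)
0.06 21 ((629.4337158203125, 168.654296875), (41.552642822265625, 3.952504873275757), 22.345787048339844)
ridge [[0.638, 0.166, 0.071]]
plate 1738 ((508.71484375, -294.2247619628906), (388.6209716796875, 241.00978088378906), 83.97140502929688)
fence top 225 ((564.224609375, -108.73556518554688), (338.55072021484375, 85.2623519897461), 75.93714904785156)
slice 104 [ 0.53910677 -0.23221785  0.03069802] ((484.6455993652344, -330.2623291015625), (296.61285400390625, 59.914466857910156), 61.20766067504883)
```

View pics/crop1.png

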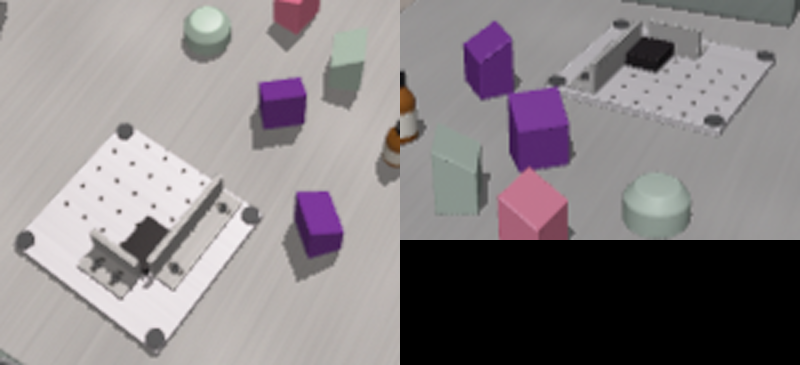

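The crops confirm it: the pale green block has its tall edge at the far (+x) side. The slice is in the corner, with the long fence to its right (+x). Next: yaws, nearby obstacles, and clearance along the path.

```bash
python3 - <<'E'
from h import *
P=[];C=[]
for n in ("scene","side"):
    z=np.load(f"pics/{n}0.npz"); P.append(cloud(n,z['p'],z['d']).reshape(-1,3)); C.append(cv2.cvtColor(z['p'],cv2.COLOR_BGR2HSV).reshape(-1,3))
for i in (0,1):
    w,h=P[i],C[i]
    # purple/pink things
    m=(h[:,1]>80)&((h[:,0]>125))&(w[:,2]>.035)&(w[:,2]<.1)&(w[:,0]>.35)&(w[:,0]<.9)&(abs(w[:,1])<.4)
    q=w[m]; g=np.zeros((400,400),np.uint8); ij=((q[:,:2]-[.3,-.5])*333).astype(int); g[ij[:,0],ij[:,1]]=1
    k,l,s,c=cv2.connectedComponentsWithStats(cv2.dilate(g,np.ones((3,3))))
    for j in range(1,k):
        t=q[l[ij[:,0],ij[:,1]]==j]
        if len(t)>20: print('pink/purple',t.min(0).round(3),t.max(0).round(3))
w=P[0];h=C[0]
m=(abs(w[:,2]-.012)<.006)&(w[:,0]>.33)&(w[:,0]<.73)&(w[:,1]>-.4)&(w[:,1]<-.0)&(h[:,2]>150)
for a,b in(((.48,-.27),(.6,-.1)),):pass
q=w[m]
jb=w[(w[:,0]>.4)&(w[:,0]<.68)&(w[:,1]>-.36)&(w[:,1]<-.03)]
f=jb[(jb[:,2]>.05)&(jb[:,2]<.066)]
print('fence top pts',len(f)); print(f[:: max(1,len(f)//25)].round(3).tolist())
s=w[(abs(w[:,2]-.032)<.005)&(h[:,2]<60)&(abs(w[:,0]-.54)<.06)&(abs(w[:,1]+.233)<.06)]
print('slice',len(s),cv2.minAreaRect((s[:,:2]*1000).astype(np.float32)))
# path heights
A=np.array([.276,-.561]);B=np.array([.52,-.2])
W=np.vstack(P); u=(B-A)/np.linalg.norm(B-A); r=W[:,:2]-A; t=r@u; l=r@[-u[1],u[0]]
for a in np.arange(.15,.45,.05):
    k=(t>a)&(t<a+.05)&(abs(l)<.13)&(W[:,2]<.5); print(round(a,2),np.nanmax(W[k,2]).round(3))
b=w[(h[:,0]>40)&(h[:,0]<95)&(h[:,1]>20)&(w[:,2]>.054)&(abs(w[:,0]-.645)<.05)&(abs(w[:,1]-.135)<.05)]
print('block top',cv2.minAreaRect((b[:,:2]*1000).astype(np.float32)))
E
```

```text
pink/purple [0.505 0.159 0.035] [0.557 0.226 0.082]
pink/purple [0.558 0.382 0.035] [0.592 0.4   0.081]
pink/purple [ 0.561 -0.006  0.035] [0.631 0.064 0.082]
pink/purple [ 0.689 -0.142  0.035] [ 0.759 -0.068  0.081]
pink/purple [0.502 0.167 0.035] [0.555 0.233 0.081]
pink/purple [0.557 0.002 0.035] [0.628 0.071 0.08 ]
pink/purple [0.563 0.39  0.072] [0.584 0.4   0.08 ]
pink/purple [ 0.686 -0.134  0.035] [ 0.755 -0.064  0.08 ]
fence top pts 263
[[0.581, -0.123, 0.057], [0.587, -0.126, 0.056], [0.587, -0.133, 0.054], [0.582, -0.147, 0.056], [0.583, -0.154, 0.055], [0.575, -0.168, 0.053], [0.579, -0.175, 0.057], [0.58, -0.181, 0.056], [0.573, -0.197, 0.058], [0.574, -0.204, 0.059], [0.574, -0.209, 0.055], [0.579, -0.207, 0.05], [0.578, -0.211, 0.051], [0.576, -0.218, 0.056], [0.575, -0.222, 0.056], [0.574, -0.225, 0.053], [0.573, -0.229, 0.053], [0.575, -0.235, 0.062], [0.57, -0.239, 0.056], [0.567, -0.244, 0.057], [0.537, -0.265, 0.057], [0.541, -0.266, 0.058], [0.545, -0.267, 0.057], [0.547, -0.269, 0.058], [0.547, -0.271, 0.053], [0.552, -0.272, 0.056], [0.571, -0.263, 0.051]]
slice 4 ((562.3672485351562, -263.50408935546875), (4.843355178833008, 4.638132572174072), 1.2698054313659668)
0.15 0.148
0.2 0.146
0.25 0.046
0.3 0.023
0.35 0.059
0.4 0.062
0.45 0.06
block top ((643.6130981445312, 137.3094940185547), (40.09177017211914, 61.94184875488281), 20.381763458251953)
```

```bash
M='python3 -m crank'
python3 -m crank '[[87.8,0.35,-0.18,0,0,0,0],[87.8,0.7,-0.36,0,0,0,0],[87.8,0.96,-0.5,0,0,0,0]]'
python3 -m crank '[[87.8,0.35,-0.18,0,0,0,0],[87.8,0.7,-0.36,0,0,0,0],[87.8,0.96,-0.5,0,0,0,0]]'
python3 -m crank '[[87.8,0.35,-0.18,0,0,0,0],[87.8,0.7,-0.36,0,0,0,0],[87.8,0.96,-0.5,0,0,0,0]]'
python3 -m crank '[[87.8,0.35,-0.18,0,0,0,0],[87.8,0.7,-0.36,0,0,0,0],[87.8,0.96,-0.5,0,0,0,0],[87.8,0.96,-0.5,0,0,0,0],[87.8,0.96,-0.5,0,0,0,0]]'
python3 - <<'E'
from h import *
o=env.get_obs(); p,d=optics.read_camera("wrist"); cv2.imwrite("pics/w1.png",p)
np.savez("pics/w1.npz",p=p,d=d,t=o['tool_pos'],r=o['tcp_rot'])
print(o['time_s'],o['tool_pos'],o['tcp_rot'],optics.calibration("wrist"))
E
```

```text
time_s: 0.35
tool_pos: [0.3408, -0.4715, 0.2471]
tcp_rot: [-3.058, -0.711, 0.0]
contact_force: [-0.0, -0.4, 0.6]
finger_gap: 0.0876
gripper_force: 0.0
time_s: 0.6
tool_pos: [0.4053, -0.3837, 0.2473]
tcp_rot: [-3.059, -0.713, 0.0]
contact_force: [0.1, 0.1, -0.0]
finger_gap: 0.088
gripper_force: 0.0
time_s: 0.85
tool_pos: [0.4694, -0.2964, 0.2475]
tcp_rot: [-3.059, -0.714, 0.0]
contact_force: [0.5, -0.4, -0.5]
finger_gap: 0.0879
gripper_force: 0.0
time_s: 1.27
tool_pos: [0.5327, -0.2102, 0.2473]
tcp_rot: [-3.058, -0.718, 0.001]
contact_force: [0.6, 0.5, -1.2]
finger_gap: 0.088
gripper_force: 0.0
1.2667 [ 0.53270083 -0.21022336  0.24727554] [-3.05823204e+00 -7.17597125e-01  1.20543812e-03] {'mtx': array([[325.1922621 ,   0.        , 281.56430452],
       [  0.        , 325.1922621 , 205.49263777],
       [  0.        ,   0.        ,   1.        ]]), 'T_tool_cam': array([[-5.13091602e-04, -9.68958739e-01, -2.47221962e-01,
         6.82135626e-02],
       [ 9.99999863e-01, -5.23315961e-04, -2.43504173e-05,
         1.56353235e-04],
       [-1.05780649e-04, -2.47221941e-01,  9.68958875e-01,
        -1.35804976e-01],
       [ 0.00000000e+00,  0.00000000e+00,  0.00000000e+00,
         1.00000000e+00]])}
```

View pics/w1.png

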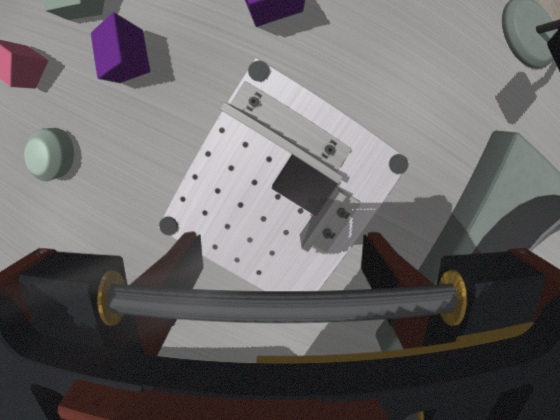

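The wrist view shows the jig plate, with the slice at about (305,185). The long fence top runs (225,105)–(347,177), and the short fence runs from (340,185) down to (305,245). I'll measure the corner and yaw from here.

```bash
cat >> h.py <<'E'
def wrist(t,r):
    c=optics.calibration("wrist"); K=c['mtx']; T=c['T_tool_cam']
    v,u=np.mgrid[:420,:560]; x=(u-K[0,2])/K[0,0]; y=(v-K[1,2])/K[1,1]; th=np.hypot(x,y)+1e-9
    ray=np.stack([x/th*np.sin(th),y/th*np.sin(th),np.cos(th)],-1)
    Rw=R.from_rotvec(r).as_matrix(); return ray, Rw@T[:3,:3], Rw@T[:3,3]+t
def wcloud(d,t,r):
    ray,Rc,o=wrist(t,r); W=(ray/ray[...,2:]*d[...,None])@Rc.T+o; W[d==0]=np.nan; return W
def plane(z,t,r):
    ray,Rc,o=wrist(t,r); D=ray@Rc.T; return o+D*((z-o[2])/D[...,2])[...,None]
E
python3 - <<'E'
from h import *
z=np.load("pics/w1.npz"); p,d,t,r=[z[k] for k in 'pdtr']; W=wcloud(d,t,r); h=cv2.cvtColor(p,cv2.COLOR_BGR2HSV)
print('bench z',np.nanmedian(W[130:170,90:140,2]),'plate z',np.nanmedian(W[175:215,215:255,2]),'slice',W[190,300])
m=np.zeros((420,560),bool); m[95:255,200:365]=1
f=m&(abs(W[...,2]-.057)<.005); P=plane(.057,t,r)
q=P[f][:,:2]*1000; 
k=np.zeros((420,560),np.uint8);k[f]=1
n,l,s,c=cv2.connectedComponentsWithStats(k)
for i in range(1,n):
    if s[i,4]>60:
        a=P[l==i][:,:2]*1000; print(s[i],cv2.minAreaRect(a.astype(np.float32)))
sl=(h[...,2]<75)&m; n,l,s,c=cv2.connectedComponentsWithStats(sl.astype(np.uint8)); 
for i in range(1,n):
    if s[i,4]>300:
        a=plane(.032,t,r)[l==i][:,:2]*1000; b=cv2.minAreaRect(a.astype(np.float32)); print('slice',s[i],b,cv2.boxPoints(b).round(1).tolist())
# yaw-free line fits: long fence inner edge
J=-0.16
for J in (-.12,-.14,-.16,-.18,-.2):
    e=np.array([np.cos(J),np.sin(J)]); g=np.array([-e[1],e[0]])
    a=P[f][:,:2]*1000; X=a@e;Y=a@g
    hx=np.histogram(X,np.arange(X.min(),X.max()+1,1)); hy=np.histogram(Y,np.arange(Y.min(),Y.max()+1,1)); print(J,hx[0].max(),hy[0].max(),np.sort(hx[0])[-9:].sum(),hx[1][np.argsort(hx[0])[-9:]].min().round(1),np.sort(hy[0])[-9:].sum(),hy[1][np.argsort(hy[0])[-9:]].max().round(1))
E
```

```text
bench z -0.001274906709861856 plate z 0.010766960776232043 slice [ 0.53812408 -0.23035978  0.03095574]
[ 220  102  123   81 1239] ((578.1073608398438, -187.56773376464844), (142.13687133789062, 9.716282844543457), 84.22637939453125)
[301 192  45  60 600] ((522.5951538085938, -264.1189880371094), (10.090877532958984, 73.7259750366211), 84.25094604492188)
slice [ 273  155   64   62 2111] ((544.3504028320312, -234.96035766601562), (66.11442565917969, 43.732521057128906), 83.533935546875) [[518.9000244140625, -265.29998779296875], [562.4000244140625, -270.29998779296875], [569.7999877929688, -204.60000610351562], [526.2999877929688, -199.6999969482422]]
-0.12 143 64 1147 591.6 548 -196.1
-0.14 145 66 1049 593.5 528 -184.8
-0.16 139 63 958 596.1 509 -174.4
-0.18 113 65 870 597.6 486 -162.9
-0.2 92 64 788 598.9 465 -151.3
```

```bash
python3 -m crank '[[87.8,0.28,-0.29,0,0,0,0],[87.8,0.56,-0.58,0,0,0,0],[87.8,0.85,-0.87,0,0,0,0]]' >/dev/null
python3 -m crank '[[87.8,0.28,-0.29,0,0,0,0],[87.8,0.56,-0.58,0,0,0,0],[87.8,0.85,-0.87,0,0,0,0]]' >/dev/null
python3 -m crank '[[87.8,0.28,-0.29,0,0,0,0],[87.8,0.56,-0.58,0,0,0,0],[87.8,0.84,-0.87,0,0,0,0],[87.8,0.84,-0.87,0,0,0,0],[87.8,0.84,-0.87,0,0,0,0]]'
python3 - <<'E'
from h import *
o=env.get_obs(); p,d=optics.read_camera("wrist"); cv2.imwrite("pics/w2.png",p)
t,r=o['tool_pos'],o['tcp_rot'];np.savez("pics/w2.npz",p=p,d=d,t=t,r=r)
W=wcloud(d,t,r); h=cv2.cvtColor(p,cv2.COLOR_BGR2HSV); print(t,r)
m=(W[...,2]>.048)&(W[...,2]<.09)&(h[...,0]>40)&(h[...,0]<95)&(abs(W[...,0]-.645)<.06)&(abs(W[...,1]-.137)<.06)
n,l,s,c=cv2.connectedComponentsWithStats(m.astype(np.uint8))
for i in range(1,n):
    if s[i,4]>100:
        a=W[l==i]; A=np.c_[a[:,:2],np.ones(len(a))]; top=a
        print(s[i],cv2.minAreaRect((a[:,:2]*1000).astype(np.float32)),a.min(0),a.max(0))
        b=a; 
        for _ in range(6):
            k=np.linalg.lstsq(np.c_[b[:,:2],np.ones(len(b))],b[:,2],rcond=None)[0]; res=abs(A@k-a[:,2]); b=a[res<.002]
        print('slope',k,'yaw',np.arctan2(k[1],k[0]),len(b),len(a)); rr=cv2.minAreaRect((b[:,:2]*1000).astype(np.float32)); print(rr,'z at c',k@[rr[0][0]/1e3,rr[0][1]/1e3,1])
        q=b[b[:,2]>.074]; print('ridge side',cv2.minAreaRect((q[:,:2]*1000).astype(np.float32)))
E
```

```text
time_s: 2.23
tool_pos: [0.6449, 0.135, 0.2471]
tcp_rot: [3.059, 0.715, -0.001]
contact_force: [0.3, -0.4, 1.0]
finger_gap: 0.0878
gripper_force: 0.0
[0.64489066 0.13498858 0.24712086] [ 3.05881333e+00  7.14971181e-01 -1.25049426e-03]
[ 246  164   63   49 2667] ((644.2291870117188, 140.96160888671875), (46.66240310668945, 59.922786712646484), 21.304553985595703) [0.61283065 0.10593868 0.04805876] [0.67614318 0.17699579 0.08009273]
slope [ 0.50929643  0.19797571 -0.28926349] yaw 0.3707479900653676 2414 2667
((644.1277465820312, 140.92205810546875), (46.444610595703125, 59.922786712646484), 21.304553985595703) z at c 0.06668761240852555
ridge side ((660.2942504882812, 147.2356719970703), (11.744653701782227, 59.94646072387695), 21.073810577392578)
```

View pics/w2.png

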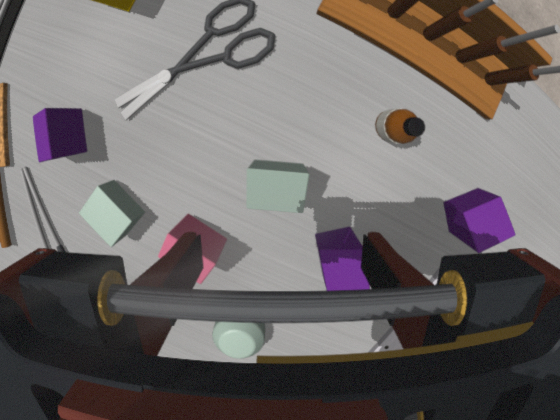

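The block at (277,187) has footprint 46.4×59.9 mm, centred at (0.6442, 0.1409) with yaw 21.3°. The top is 67 mm at mid-slope, which agrees with the given sizes. Pink and purple neighbours are clear of the fingers, so I descend and grip.

```bash
python3 -m crank '[[87.8,0.02,-0.056,0.35,0,0,0.056],[87.8,0.02,-0.056,0.7,0,0,0.056],[87.8,0.02,-0.056,1,0,0,0.056],[87.8,0.02,-0.056,1,0,0,0.056]]'
python3 -m crank '[[87.8,0,0,0.3,0,0,0],[87.8,0,0,0.6,0,0,0],[87.8,0,0,0.8,0,0,0],[87.8,0,0,0.92,0,0,0],[87.8,0,0,0.92,0,0,0]]'
python3 -m crank '[[65,0,0,0,0,0,0],[62,0,0,0,0,0,0],[50,0,0,0,0,0,0],[50,0,0,0,0,0,0],[50,0,0,0,0,0,0],[50,0,0,0,0,0,0]]' 45
```

```text
time_s: 2.62
tool_pos: [0.6398, 0.1372, 0.1416]
tcp_rot: [3.088, 0.573, -0.017]
contact_force: [-0.7, -0.0, -0.8]
finger_gap: 0.088
gripper_force: 0.0
time_s: 3.03
tool_pos: [0.6431, 0.139, 0.0544]
tcp_rot: [3.088, 0.575, -0.005]
contact_force: [-0.3, 0.5, -0.6]
finger_gap: 0.088
gripper_force: 0.0
time_s: 3.53
tool_pos: [0.6448, 0.141, 0.057]
tcp_rot: [3.088, 0.578, 0.003]
contact_force: [-0.9, -0.7, 6.3]
finger_gap: 0.0601
gripper_force: 45.0
```

```bash
python3 -m crank '[[50,0,0,-0.15,0,0,0],[50,0,0,-0.45,0,0,0],[50,0,0,-0.75,0,0,0],[50,0,0,-1,0,0,0],[50,0,0,-1,0,0,0]]'
python3 -m crank '[[50,-0.1,0.13,-0.3,0,0,0],[50,-0.3,0.38,-0.45,0,0,0],[50,-0.53,0.68,-0.45,0,0,0],[50,-0.775,0.986,-0.45,0,0,0]]'
python3 -m crank '[[50,-0.19,0.25,0,0,0,0],[50,-0.39,0.49,0,0,0,0],[50,-0.58,0.74,0,0,0,0],[50,-0.775,0.986,0,0,0,0]]'
python3 -m crank '[[50,-0.19,0.25,0,0,0,0.06],[50,-0.39,0.49,0,0,0,0.12],[50,-0.58,0.74,0,0,0,0.18],[50,-0.77,0.986,0,0,0,0.24],[50,-0.77,0.986,0,0,0,0.3],[50,-0.77,0.986,0,0,0,0.3],[50,-0.77,0.986,0,0,0,0.3]]'
python3 - <<'E'
from h import *
o=env.get_obs(); r=o['tcp_rot']; M=R.from_rotvec(r).as_matrix(); print(o['tool_pos'],'yaw',np.degrees(np.arctan2(M[1,0],M[0,0])),'z',M[:,2],o['q'].round(2))
J=np.radians(-5.77); A=np.array([[np.cos(J),np.sin(J)],[-np.sin(J),np.cos(J)]]); print('TCP rel home, jig axes mm',A@((o['tool_pos'][:2]-[.5459,-.2321])*1000))
p,d=optics.read_camera("side"); cv2.imwrite("pics/s2.png",cv2.resize(p[90:250,230:400],None,fx=3.5,fy=3.5)); 
E
```

```text
time_s: 3.95
tool_pos: [0.647, 0.1415, 0.1617]
tcp_rot: [-3.088, -0.578, -0.013]
contact_force: [1.0, 0.0, -3.0]
finger_gap: 0.0601
gripper_force: 45.0
time_s: 4.28
tool_pos: [0.607, 0.0204, 0.2009]
tcp_rot: [3.087, 0.581, 0.002]
contact_force: [0.4, -1.2, -4.7]
finger_gap: 0.0599
gripper_force: 45.0
time_s: 4.62
tool_pos: [0.5693, -0.1002, 0.1995]
tcp_rot: [-3.087, -0.578, 0.003]
contact_force: [0.1, 0.6, -3.6]
finger_gap: 0.06
gripper_force: 45.0
time_s: 5.2
tool_pos: [0.5339, -0.2186, 0.1997]
tcp_rot: [-3.137, 0.156, 0.003]
contact_force: [0.4, 0.7, -5.0]
finger_gap: 0.0598
gripper_force: 45.0
[ 0.53390347 -0.21860195  0.19969502] yaw -5.6966166431574425 z [-0.00171438  0.00106975 -0.99999796] [-0.41  0.41  1.77  0.    0.96  1.26]
TCP rel home, jig axes mm [-13.29278357  12.22358586]
```

View pics/s2.png

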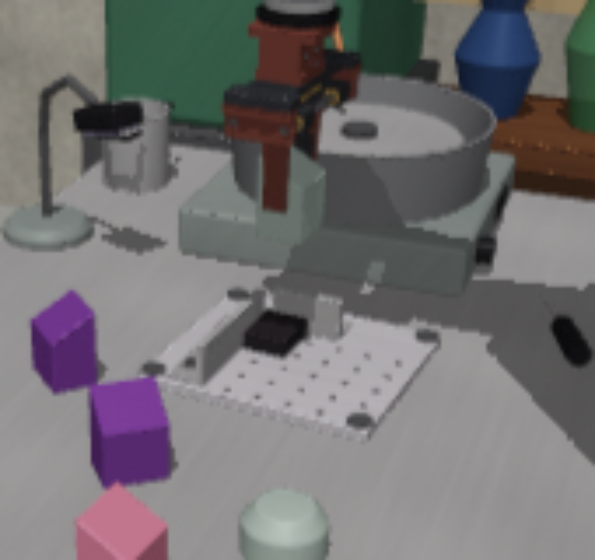

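The block is held upright over the jig, tall face towards the long fence. I descend at about 5 mm clearance from both fences.

```bash
cat > st.py <<'E'
from h import *
o=env.get_obs(); M=R.from_rotvec(o['tcp_rot']).as_matrix()
J=np.radians(-5.77); A=np.array([[np.cos(J),np.sin(J)],[-np.sin(J),np.cos(J)]]); f=o['contact_force']
print('t',o['time_s'],'rel home',(A@((o['tool_pos'][:2]-[.5459,-.2321])*1000)).round(2),'z',o['tool_pos'][2].round(4),'yaw',np.degrees(np.arctan2(M[1,0],M[0,0])).round(2),'tilt',(M[:2,2]).round(4),'F jig',(A@f[:2]).round(1),f[2].round(1),'M',(A@o['moment'][:2]).round(2),o['moment'][2].round(2),'gap',o['finger_gap'].round(4),o['gripper_force'])
E
python3 -m crank '[[50,0.083,0.072,0.2,0,0,0],[50,0.083,0.072,0.45,0,0,0],[50,0.083,0.072,0.7,0,0,0],[50,0.083,0.072,0.85,0,0,0],[50,0.083,0.072,0.95,0,0,0],[50,0.083,0.072,1,0,0,0],[50,0.083,0.072,1,0,0,0]]' >/dev/null; python3 st.py
python3 -m crank '[[50,0,0,0.03,0,0,0],[50,0,0,0.05,0,0,0],[50,0,0,0.07,0,0,0],[50,0,0,0.08,0,0,0],[50,0,0,0.08,0,0,0]]' >/dev/null; python3 st.py
```

```text
Traceback (most recent call last):
  File "st.py", line 4, in <module>
    print('t',o['time_s'],'rel home',(A@((o['tool_pos'][:2]-[.5459,-.2321])*1000)).round(2),'z',o['tool_pos'][2].round(4),'yaw',np.degrees(np.arctan2(M[1,0],M[0,0])).round(2),'tilt',(M[:2,2]).round(4),'F jig',(A@f[:2]).round(1),f[2].round(1),'M',(A@o['moment'][:2]).round(2),o['moment'][2].round(2),'gap',o['finger_gap'].round(4),o['gripper_force'])
                                                                                                                                                                                                                                                                                                                 ^^^^^^^^^^^^^^^^^^^^^
AttributeError: 'float' object has no attribute 'round'
Traceback (most recent call last):
  File "st.py", line 4, in <module>
    print('t',o['time_s'],'rel home',(A@((o['tool_pos'][:2]-[.5459,-.2321])*1000)).round(2),'z',o['tool_pos'][2].round(4),'yaw',np.degrees(np.arctan2(M[1,0],M[0,0])).round(2),'tilt',(M[:2,2]).round(4),'F jig',(A@f[:2]).round(1),f[2].round(1),'M',(A@o['moment'][:2]).round(2),o['moment'][2].round(2),'gap',o['finger_gap'].round(4),o['gripper_force'])
                                                                                                                                                                                                                                                                                                                 ^^^^^^^^^^^^^^^^^^^^^
AttributeError: 'float' object has no attribute 'round'
```

```bash
sed -i "s/o\['finger_gap'\].round(4)/o['finger_gap']/" st.py; python3 st.py
```

```text
t 6.25 rel home [-4.04  4.76] z 0.0929 yaw -5.81 tilt [ 0.0004 -0.0002] F jig [0.3 0.5] -3.9 M [0.01 0.03] 0.04 gap 0.06008883260298197 44.99815285205841
```

```bash
for i in 1; do
python3 -m crank '[[50,0,0,0.01,0,0,0],[50,0,0,0.015,0,0,0],[50,0,0,0.015,0,0,0]]' >/dev/null; python3 st.py
python3 -m crank '[[50,0,0,0.005,0,0,0],[50,0,0,0.01,0,0,0],[50,0,0,0.01,0,0,0]]' >/dev/null; python3 st.py
python3 -m crank '[[50,0,0,0.005,0,0,0],[50,0,0,0.01,0,0,0],[50,0,0,0.01,0,0,0]]' >/dev/null; python3 st.py
done
```

```text
t 6.5 rel home [-4.17  4.8 ] z 0.0912 yaw -5.81 tilt [ 0. -0.] F jig [-0.1  0.4] -4.7 M [0.02 0.05] 0.03 gap 0.0593689124893381 44.99799817800522
t 6.75 rel home [-4.21  4.85] z 0.0901 yaw -5.81 tilt [-0.0001  0.0001] F jig [-0.  -0.1] -5.2 M [0.04 0.02] 0.03 gap 0.059945917626331266 44.998089373111725
t 7.0 rel home [-4.19  4.83] z 0.0891 yaw -5.81 tilt [-0.0001  0.    ] F jig [ 0.3 -0.1] -4.2 M [0.03 0.06] 0.01 gap 0.05973806416130331 44.9979892373085
```

```bash
for i in 1; do
python3 -m crank '[[50,0,0,0.003,0,0,0],[50,0,0,0.007,0,0,0],[50,0,0,0.007,0,0,0]]' >/dev/null; python3 st.py
python3 -m crank '[[50,0,0,0.003,0,0,0],[50,0,0,0.007,0,0,0],[50,0,0,0.007,0,0,0]]' >/dev/null; python3 st.py
done
```

```text
t 7.25 rel home [-3.98  4.79] z 0.089 yaw -5.81 tilt [ 0.0004 -0.0002] F jig [-1.8  0.4] 3.5 M [0.08 0.38] 0.01 gap 0.059669122528377645 44.998017847537994
t 7.5 rel home [-3.85  4.75] z 0.089 yaw -5.81 tilt [ 0.0008 -0.0003] F jig [-3.7  1.4] 10.0 M [0.26 0.72] -0.08 gap 0.05988154527435201 44.9979105591774
```

Touchdown came at the predicted height. Now I slide into the corner in small steps.

```bash
for i in 1; do
python3 -m crank '[[50,0.01,0.01,0,0,0,0],[50,0.02,0.02,0,0,0,0],[50,0.03,0.03,0,0,0,0],[50,0.03,0.03,0,0,0,0]]' >/dev/null; python3 st.py
python3 -m crank '[[50,0.005,0.005,0,0,0,0],[50,0.01,0.01,0,0,0,0],[50,0.01,0.01,0,0,0,0]]' >/dev/null; python3 st.py
python3 -m crank '[[50,0.005,0.005,0,0,0,0],[50,0.01,0.01,0,0,0,0],[50,0.01,0.01,0,0,0,0]]' >/dev/null; python3 st.py
done
```

```text
t 7.8333 rel home [-0.34  1.74] z 0.089 yaw -5.82 tilt [ 0.0017 -0.0004] F jig [-2.4  2. ] 8.4 M [0.33 0.42] -0.0 gap 0.05940498827574234 44.99807149171829
t 8.0833 rel home [0.54 0.88] z 0.089 yaw -5.82 tilt [ 0.0014 -0.0002] F jig [-1.3  1.7] 7.9 M [0.47 0.44] -0.01 gap 0.059584742744944776 44.99789983034134
t 8.3333 rel home [0.71 0.53] z 0.089 yaw -5.83 tilt [-0.0003  0.0011] F jig [-5.9  4.9] 12.3 M [0.87 0.84] -0.04 gap 0.059776827337534144 44.997244477272034
```

```bash
for i in 1; do
python3 -m crank '[[50,0.005,0.005,0,0,0,0],[50,0.01,0.01,0,0,0,0],[50,0.01,0.01,0,0,0,0]]' 55 >/dev/null; python3 st.py
python3 -m crank '[[50,0.005,0.005,0,0,0,0],[50,0.01,0.01,0,0,0,0],[50,0.01,0.01,0,0,0,0]]' >/dev/null; python3 st.py
done
```

```text
t 8.5833 rel home [ 0.77 -0.07] z 0.089 yaw -5.84 tilt [-0.0022  0.0021] F jig [-8.7  6.6] 15.9 M [1.16 1.37] -0.11 gap 0.05976500603070415 54.99725550413132
t 8.8333 rel home [ 0.86 -0.62] z 0.089 yaw -5.84 tilt [-0.0041  0.0031] F jig [-11.7   8.1] 19.8 M [1.46 1.86] -0.14 gap 0.0595997560748432 54.99709278345108
```

Both fences are now taking load, but the arm's compliance has tilted the tool by about 5 mrad. I counter-rotate so the block stays flush while pressing.

```bash
for i in 1; do
python3 -m crank '[[50,0,0,0,-0.0015,0.0025,0],[50,0,0,0,-0.003,0.005,0],[50,0,0,0,-0.003,0.005,0]]' >/dev/null; python3 st.py
python3 -m crank '[[50,0.005,0.005,0,-0.001,0.0015,0],[50,0.005,0.005,0,-0.002,0.003,0],[50,0.005,0.005,0,-0.002,0.003,0]]' >/dev/null; python3 st.py
done
```

```text
t 9.0833 rel home [ 0.63 -0.62] z 0.089 yaw -5.86 tilt [ 0.0031 -0.0023] F jig [-10.5   7.4] 19.8 M [1.99 2.14] -0.09 gap 0.059549933864702656 55.00542998313904
t 9.3333 rel home [ 0.73 -0.64] z 0.0889 yaw -5.87 tilt [ 0.0064 -0.0048] F jig [-11.6   9.3] 21.7 M [2.55 2.46] -0.07 gap 0.059746631041779845 55.01808285713196
```

```bash
for i in 1; do
python3 -m crank '[[50,0,0,0,0.0012,-0.0015,0],[50,0,0,0,0.0025,-0.003,0],[50,0,0,0,0.0025,-0.003,0]]' >/dev/null; python3 st.py
python3 -m crank '[[50,0.005,0.005,-0.002,-0.0005,0.001,0],[50,0.008,0.008,-0.004,-0.001,0.0015,0],[50,0.008,0.008,-0.004,-0.001,0.0015,0]]' >/dev/null; python3 st.py
done
python3 - <<'E'
from h import *
o=env.get_obs();p,d=optics.read_camera("side"); p2,d2=optics.read_camera("scene"); p3,d3=optics.read_camera("wrist"); np.savez("pics/w3.npz",p=p3,d=d3,t=o['tool_pos'],r=o['tcp_rot'])
a=cv2.resize(p[110:210,270:370],(400,400),interpolation=cv2.INTER_CUBIC);b=cv2.resize(p2[240:340,170:270],(400,400),interpolation=cv2.INTER_CUBIC)
cv2.imwrite("pics/s3.png",np.hstack([a,b])); cv2.imwrite("pics/w3.png",p3)
E
```

```text
t 9.5833 rel home [ 0.83 -0.89] z 0.0889 yaw -5.85 tilt [ 0.0022 -0.0009] F jig [-13.2   9.1] 22.7 M [1.76 2.1 ] -0.08 gap 0.059977479730019795 54.99790549278259
t 9.8333 rel home [ 0.85 -1.07] z 0.089 yaw -5.86 tilt [ 0.0029 -0.0015] F jig [-12.8  10.9] 20.0 M [2.31 2.36] -0.14 gap 0.05987019441832034 55.00197798013687
```

View pics/s3.png

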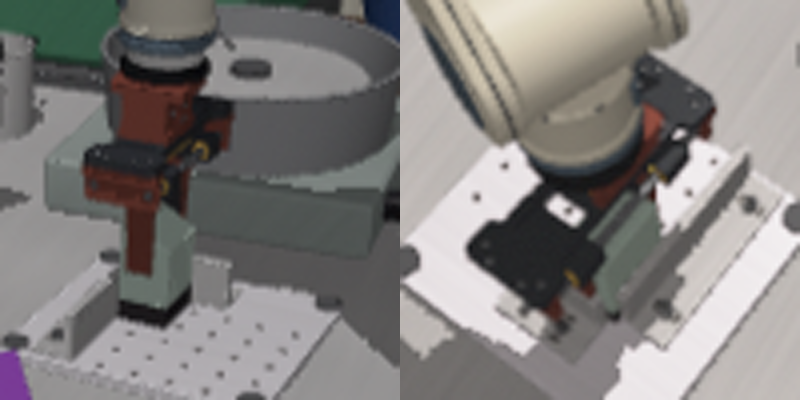

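View pics/w3.png

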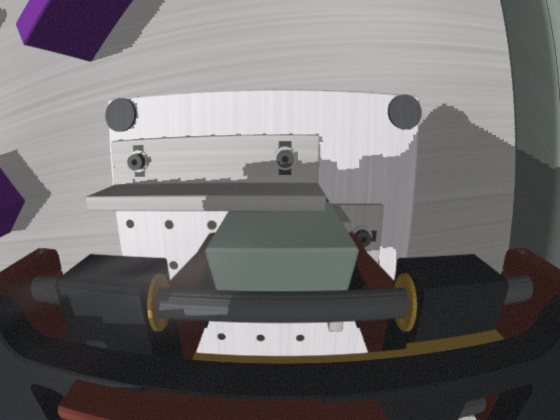

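The side view shows the block squarely on the dark slice. The wrist view shows its tall face against the long fence (rows ~205) and its side at the short fence (right, ~(350,215)). I ease the downward push and press a little more, to confirm the fences rather than friction carry the load.

```bash
for i in 1; do
python3 -m crank '[[50,0,0.005,-0.003,0,0,0],[50,0,0.01,-0.006,-0.001,0,0],[50,0,0.01,-0.006,-0.001,0,0]]' >/dev/null; python3 st.py
python3 -m crank '[[50,0.005,0.005,0,0,0,0],[50,0.008,0.01,-0.004,-0.001,0.001,0],[50,0.008,0.01,-0.004,-0.001,0.001,0]]' >/dev/null; python3 st.py
done
python3 - <<'E'
from h import *
z=np.load("pics/w3.npz"); p,d,t,r=[z[k] for k in 'pdtr']; W=wcloud(d,t,r)
J=np.radians(-5.77); A=np.array([[np.cos(J),np.sin(J)],[-np.sin(J),np.cos(J)]]); V=W.copy(); V[...,:2]=(W[...,:2]-[.5459,-.2321])@A.T
b=V[205:250,205:365].reshape(-1,3); b=b[(b[:,2]>.088)&(b[:,2]<.12)&(abs(b[:,0])<.03)&(abs(b[:,1])<.04)]
for _ in range(6):
    k=np.linalg.lstsq(np.c_[b[:,:2],np.ones(len(b))],b[:,2],rcond=None)[0]; b=b[abs(np.c_[b[:,:2],np.ones(len(b))]@k-b[:,2])<.002]
print('top slope x,y,z0',k,len(b),'x',np.percentile(b[:,0],[0,100]),'y',np.percentile(b[:,1],[0,100]),'zmax',b[:,2].max())
f=V[180:212,85:330].reshape(-1,3); f=f[abs(f[:,2]-.057)<.005]; print('fence',cv2.minAreaRect((f[:,:2]*1000).astype(np.float32)),np.percentile(f[:,0],[1,99]))
E
```

```text
t 10.2333 rel home [ 0.82 -1.14] z 0.089 yaw -5.9 tilt [ 0.0026 -0.0017] F jig [-10.1  14.9] 15.9 M [3.13 1.8 ] -0.14 gap 0.05971873973867717 55.00642508268356
t 10.4833 rel home [ 0.87 -1.17] z 0.089 yaw -5.91 tilt [ 0.0024 -0.0016] F jig [-11.5  18.8] 15.9 M [3.94 2.03] -0.18 gap 0.05973419018029633 55.01059502363205
top slope x,y,z0 [ 1.42908349 -0.00225106  0.06814589] 454 x [0.02163467 0.02348266] y [-0.03077271  0.02927869] zmax 0.10279798457797162
fence ((27.385303497314453, 46.2901611328125), (146.29910278320312, 9.89161491394043), 89.69837188720703) [0.02272297 0.03220031]
```

```bash
python3 -m crank '[[50,0.006,0,0,0,0,0],[50,0.012,0,0,0,0.001,0],[50,0.015,0,0,0,0.0015,0],[50,0.015,0,0,0,0.0015,0]]' >/dev/null; python3 st.py
python3 -m crank '[[50,0,0,0,0,0,0],[50,0,0,0,0,0,0],[50,0,0,0,0,0,0],[50,0,0,0,0,0,0],[50,0,0,0,0,0,0],[50,0,0,0,0,0,0]]' >/dev/null; python3 st.py
```

```text
t 10.8167 rel home [ 0.88 -1.16] z 0.0889 yaw -5.9 tilt [ 0.0017 -0.0012] F jig [-16.3  19. ] 20.7 M [3.63 2.93] -0.2 gap 0.059856788088333564 55.00619351863861
t 11.3167 rel home [ 0.92 -1.16] z 0.089 yaw -5.9 tilt [ 0.0018 -0.0012] F jig [-17.   18.4] 19.8 M [3.66 2.84] -0.28 gap 0.05971063196851374 55.00621318817139
```

The pose is steady: about 17 N on the long fence, 18 N on the short one, 20 N down onto the slice, and the tilt matches the value at the grasp. Handing in.

```bash
python3 -c "
from station import env
print(env.hand_in())"
```

```text
the job is handed in; nothing more can be done
None
```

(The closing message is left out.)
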